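Load the casserole and turn the hotplate up to its third heat mark

TASK

Supper is being put on: put the potato and the garlic bulb from the chopping board into the steel pot on the hotplate. Then turn the hotplate's heat knob up (clockwise) until its pointer line is on the third heat mark, counting clockwise from the off ring. Leave the pot standing centred on its plate, and leave the onion, lemon, mug and wooden spoon where they are.

Things in the scene. Friction and masses are not known exactly. Their poses are not given: they have to be found in the camera images.
- hotplate: table-top hotplate, a brushed-metal box 225 (x) x 410 (y) mm, top 50 mm up, fixed to the worktop. Origin: centre of its underside; -x is its front, z up. Round cooking plate (192 mm) at its y = +85 mm; heat knob at its y = -135 mm, x = 0, on a black panel, ringed by a small white ring (off, on the +x side) and six white heat marks 45 degrees apart clockwise from it, each longer than the last
- plate_center (a point): centre of the top face of the cooking plate, 56 mm above the worktop; the pot stands on it
- heat_knob (a joint): angle of the heat knob in rad, growing clockwise seen from above, 0 to 4.71. At 0 the pointer points along the hotplate's +x to the off ring; heat mark n is at n x 0.785 rad, so the third mark is at 2.356. The knob stays where it is left (0.05 N m of friction)
- knob_grip (a point): point on the knob's upright axis, 28 mm above the panel (78 above the worktop). Knob: round black skirt 62 mm across, 11 mm high, with a raised metal grip bar 54 mm long, 16 mm wide, its top 39 mm above the panel. The point turns with the knob: its x axis runs along the bar towards the pointer end (black line on that half of the bar's top), z up
- third_mark (a point): the third heat mark on the panel, white, 3 x 8 mm, its middle 40 mm from the knob's axis, at panel height, 50 mm above the worktop
- pot: open stainless steel casserole, 189 mm across the rim, 75 mm high, walls 3 mm, floor 5 mm thick, 0.9 kg, loose on the cooking plate. Origin: centre of its underside; z up. Two loop handles stick out 33 mm at its +x and -x sides, 65 mm up
- board: wooden chopping board 300 (its x) x 180 (its y) x 18 mm, fixed on the worktop, with a 20 x 75 mm grip slot near its +x end, which points to the left. Origin: centre of its underside
- potato: brown potato 59 (x) x 86 (y) x 51 (z) mm lying on the board, 0.16 kg. Origin: centre of its underside as it lies at the start; its long axis is y, so grip it across x
- potato_center (a point): middle of the potato, 25 mm above its origin; turns with it
- garlic: whole white garlic bulb 53 x 52 x 52 mm standing on the board, roots down, 0.03 kg. Origin: centre of its underside
- garlic_center (a point): middle of the garlic bulb, 24 mm above its origin; turns with it
- onion: brown onion, 71 mm across, 72 mm high, standing on the worktop behind the board; a bystander. Origin: centre of its underside
- lemon: lemon 78 x 55 x 56 mm on the worktop behind the board; a bystander. Origin: centre of its underside
- mug: white spotted mug, 82 mm across, 91 mm high, with a handle, behind the hotplate; a bystander. Origin: centre of its underside
- wooden_spoon: wooden spoon 338 x 52 x 15 mm lying to the left of the board; a bystander. Origin: centre of its underside

How it is judged:
By the outcome, as a careful person would: the job done as asked, in the order asked, and still so for the second after the job is handed in, with the robot touching nothing.
It also fails if it takes over 64 s, if anything falls off the work surface, if the arm or the gripper's body presses on something with over 40 N, if the wrist force passes 120 N, or if a joint passes its speed limit or range.

ROBOT

A 6-joint arm with a two-finger parallel gripper is mounted at the origin on a cart in front of the work surface, level with it; the furniture and walls round the work are solid. World frame = base frame: x ahead of the robot, y to its left, z up, the work surface at z = 0. Lengths are in m, angles in rad, forces in N, time in s.
With the tool pointing down it reaches from about 0.4 to 0.825 m from the base axis. Payload 7 kg.
Tool frame: the origin (TCP) lies between the finger pads; the fingertips stand 25 mm ahead of it and the grasp point (between the pads) lies 6 mm ahead of it; z points along the fingers, y is the direction in which the jaws open and shut (so a half turn about z gives the same grasp; the last joint's range is limited). The gripper opens to 85 mm and grips with 20 to 120 N. Pads are 22 mm wide; open, the fingers measure 114 mm over their backs; the gripper's body (76 mm by 85 mm) begins 54 mm behind the grasp point. The pads swing forward as they close: fully open they stand 13 mm farther back than shut.
Start: joints at [1.564, 0.359, 0.012, 0, -1.224, -0.288], TCP at [0.196, 0.646, 0.256] pointing down, gripper open.
Joint ranges: [-3.07, 3.07], [-1.43, 2.12], [-1.02, 1.25], [-3.03, 1.67], [-3.05, -0], [-3.03, 3.03]. Speed limits (rad/s): [2.39, 2.39, 3.01, 3.14, 3.14, 3.14].

INTERFACE

Orientations are given as a 3x3 rotation matrix whose columns are the frame's x, y, z axes.
In Python, from bench import * gives the robot as it stands.
- The arm moves only by the tool drive_tool, never from a script. Its argument "increments" is a list of rows, each an object with "turn": the turn, a rotation vector about the tool's x, y, z in degrees, a list of three; "travel": the shift along the tool's x, y, z in cm, a list of three; "claw": the opening, from -1 (shut) to 1 (fully open). In form: [{"turn": [rx, ry, rz], "travel": [dx, dy, dz], "claw": claw}, ...]. A call has 1 to 20 rows; each row is the pose to reach, as a shift and turn from the pose measured when the call began, along the tool's axes at that moment; what a row does not reach only later rows make up. A row lasts 1/12 s, in which the tool goes at most 41.7 mm and 7.16 degrees, less where a joint would pass 70% of its speed; a pose out of reach is approached as far as the arm can. A call with a gripper value outside its range is refused whole. The fingers move at their own pace and stop on an object; the grip force is fixed at half the most. Time passes only in rows, so rows that repeat a pose let the fingers close. It gives the time, the measured TCP pose, the force and the opening at its end, in the units of the state.
- get_obs(): the state, without advancing time (a new reading comes with each control period).
- snapshot(name): name is "scene" or "top"; returns (picture, depth): 480x640x3 uint8, red, green, blue; 480x640 float32, m along the optical axis (not along the pixel's ray), 0 where there is no reading.
- camera_info(name): a dict with "fx", "fy", "cx", "cy" (pixels), "extrinsics" (4x4, takes a point from world to camera coordinates). Camera axes: x right, y down, z forward; pixel columns grow to the right and rows downward; lengths in m; the calibration is good to about 2 mm. A picture is of the moment at which its call begins. camera_info takes no time and is no camera call.
- job_done(): hands the job in, once; it reports no verdict.
The state is a dict: "clock": time; "joint_pos": joint angles; "qd": joint speeds; "joint_torque": joint torques, N m; "eef_pos": TCP position; "eef_rot": TCP orientation; "wrist_force": force on the tool from outside, world axes, zero at the start; "ft_torque": the same for the moment, N m; "width": finger opening in m.
Only numpy, scipy, OpenCV 4.12 (cv2) and the standard library are available. Lean on these libraries where they do the work, as an engineer would, in place of code of your own. Each camera call takes 0.05 s, during which the arm holds its last target.

## Working session

There is one attempt and no reset: what is moved stays moved. The work goes in short steps, Python scripts to look and compute and a tool call to move; the robot and the scene stay as the last step left them, time stands still between calls to the robot, and variables do not carry over. Pictures are saved under pics/ and viewed, and the job is handed in when it is done.

Besides the shell and the picture viewer there is one more tool, called after "Emit:" as name(argument=value, ...), one argument or row to a line, values as JSON. drive_tool: Moves the arm, as the interface text tells. Its arguments: {"type":"object","properties":{"increments":{"type":"array","items":{"type":"object","properties":{"turn":{"type":"array","items":{"type":"number"}},"travel":{"type":"array","items":{"type":"number"}},"claw":{"type":"number"}}}}},"required":["increments"]}

```bash
mkdir -p pics; ls; python3 - <<'E'
from bench import *
import cv2,numpy as np
o=get_obs()
print(o)
for n in("scene","top"):
    p,d=snapshot(n); cv2.imwrite(f"pics/{n}0.png",p[:,:,::-1]); np.savez(f"{n}0.npz",p=p,d=d)
    c=camera_info(n); print(n,c)
E
```

```text
pics
{'clock': 0.0, 'joint_pos': array([ 1.56408072e+00,  3.59342764e-01,  1.10617857e-02, -3.80185961e-04,
       -1.22412068e+00, -2.88093611e-01]), 'qd': array([-0.00091148, -0.00041692, -0.00021678,  0.00057698,  0.00093574,
       -0.00096236]), 'joint_torque': array([-2.68720951e-04, -5.83331680e+01,  2.93406379e+01,  6.93679288e+00,
       -5.84382797e-03, -1.26413951e-05]), 'eef_pos': array([0.19601434, 0.64543809, 0.25538806]), 'eef_rot': array([[ 9.56819988e-01, -2.90680881e-01, -3.68340217e-04],
       [-2.90681092e-01, -9.56818652e-01, -1.60287412e-03],
       [ 1.13490070e-04,  1.64073153e-03, -9.99998648e-01]]), 'wrist_force': array([-0.03872922,  0.16943365,  0.42450074]), 'ft_torque': array([ 0.0180375 , -0.0139636 , -0.03477341]), 'width': 0.08532874521455605}
scene {'fx': 487.6448792366302, 'fy': 487.6448792366302, 'cx': 317.33725523062316, 'cy': 243.2919273227509, 'extrinsics': array([[ 0.88220364, -0.4705798 ,  0.01647403, -0.41617498],
       [-0.35119508, -0.68089039, -0.64268988,  0.31608013],
       [ 0.31365389,  0.56119775, -0.76594929,  1.12767218],
       [ 0.        ,  0.        ,  0.        ,  1.        ]])}
top {'fx': 569.5524548462963, 'fy': 569.5524548462963, 'cx': 312.4921146117424, 'cy': 242.23032765229766, 'extrinsics': array([[ 4.64232946e-04, -9.99973282e-01,  7.29524925e-03,
         8.14674186e-02],
       [-9.92546800e-01, -1.34978319e-03, -1.21856591e-01,
         5.60533543e-01],
       [ 1.21863182e-01, -7.18430645e-03, -9.92520907e-01,
         1.54911428e+00],
       [ 0.00000000e+00,  0.00000000e+00,  0.00000000e+00,
         1.00000000e+00]])}
```

View pics/scene0.png

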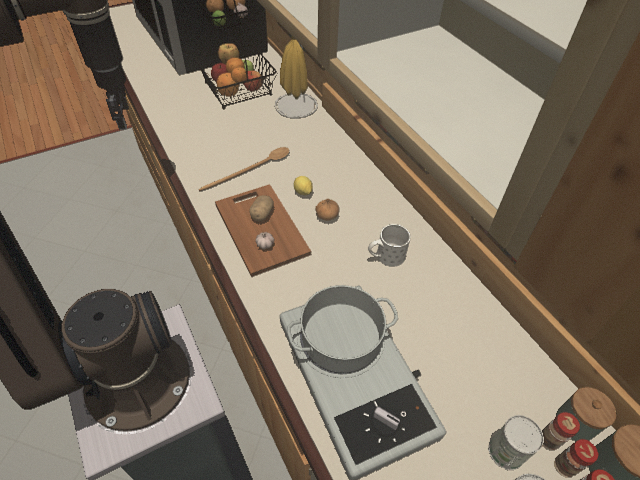

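View pics/top0.png

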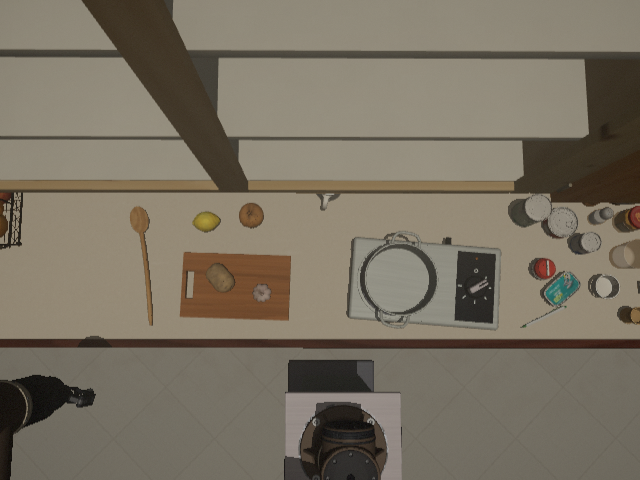

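Scene view: the potato is at (262,208), the garlic at (265,241), the pot at (343,328) and the knob at (387,417). Top view: the potato is at (220,278), the garlic at (262,292), the pot at (397,278) and the knob at (478,287). Next I'll measure them.

```bash
cat > h.py <<'E'
import numpy as np,cv2
from bench import *
def ray(n,u,v,z):
    c=camera_info(n);E=c["extrinsics"];R=E[:3,:3];t=E[:3,3]
    o=-R.T@t; d=R.T@np.array([(u-c["cx"])/c["fx"],(v-c["cy"])/c["fy"],1.0])
    return o+d*(z-o[2])/d[2]
def cloud(n,d):
    c=camera_info(n);E=c["extrinsics"];v,u=np.mgrid[:480,:640]
    P=np.stack([(u-c["cx"])/c["fx"]*d,(v-c["cy"])/c["fy"]*d,d],-1)
    return (P-E[:3,3])@E[:3,:3]
def proj(n,p):
    c=camera_info(n);q=c["extrinsics"]@np.r_[p,1];return c["fx"]*q[0]/q[2]+c["cx"],c["fy"]*q[1]/q[2]+c["cy"]
E
python3 - <<'E'
from h import *
np.set_printoptions(precision=4,suppress=True)
boxes={"top":{"potato":(200,258,240,298),"garlic":(250,280,274,304),"pot":(355,228,440,330),"knob":(464,272,494,302)},
"scene":{"potato":(245,190,280,226),"garlic":(252,228,278,252),"pot":(284,280,402,378),"knob":(365,395,408,436)}}
zmin={"potato":.026,"garlic":.026,"pot":.115,"knob":.075}
for n in boxes:
    f=np.load(f"{n}0.npz");P=cloud(n,f["d"])
    for k,(a,b,c,d) in boxes[n].items():
        Q=P[b:d,a:c].reshape(-1,3); Q=Q[(Q[:,2]>zmin[k])&(Q[:,2]<.2)]
        if len(Q)<5: print(n,k,len(Q));continue
        r=cv2.minAreaRect((Q[:,:2]*1000).astype(np.float32))
        print(n,k,len(Q),"mean",Q.mean(0),"min",Q.min(0),"max",Q.max(0),"rect",np.round(r[0]),np.round(r[1]),round(r[2],1))
    p=f["p"][:,:,::-1]
im=np.load("top0.npz")["p"][:,:,::-1]; a=cv2.resize(im[235:335,440:520],None,fx=5,fy=5,interpolation=cv2.INTER_CUBIC)
b=cv2.resize(im[245:325,175:300],None,fx=3,fy=3,interpolation=cv2.INTER_CUBIC)
o=np.zeros((500,780,3),np.uint8);o[:500,:400]=a;o[:240,405:780]=b;cv2.imwrite("pics/z0.png",o)
im=np.load("scene0.npz")["p"][:,:,::-1]; cv2.imwrite("pics/z1.png",cv2.resize(im[370:470,320:450],None,fx=6,fy=6,interpolation=cv2.INTER_CUBIC))
E
```

```text
top potato 591 mean [0.4601 0.3335 0.061 ] min [0.4171 0.2883 0.026 ] max [0.5105 0.3828 0.0778] rect [469. 336.] [96. 84.] 66.3
top garlic 267 mean [0.42   0.2216 0.0516] min [0.3976 0.1962 0.026 ] max [0.4558 0.2547 0.0715] rect [426. 226.] [60. 55.] 3.7
top pot 805 mean [ 0.4544 -0.1575  0.1268] min [ 0.3271 -0.2402  0.115 ] max [ 0.5797 -0.0525  0.1419] rect [ 453. -146.] [190. 227.] 43.3
top knob 130 mean [ 0.4361 -0.3586  0.0877] min [ 0.4181 -0.3861  0.0752] max [ 0.4532 -0.3351  0.0964] rect [ 437. -361.] [16. 55.] 28.6
scene potato 455 mean [0.4588 0.3218 0.0592] min [0.4235 0.2947 0.0274] max [0.5026 0.3653 0.0753] rect [463. 333.] [87. 58.] 39.7
scene garlic 239 mean [0.42   0.2126 0.0503] min [0.3988 0.1936 0.0268] max [0.4473 0.245  0.0715] rect [419. 220.] [49. 50.] 44.8
scene pot 1388 mean [ 0.4568 -0.1435  0.126 ] min [ 0.329 -0.242  0.115] max [ 0.5815 -0.0515  0.1388] rect [ 455. -148.] [231. 189.] 24.9
scene knob 261 mean [ 0.4364 -0.3633  0.0875] min [ 0.4194 -0.3879  0.0753] max [ 0.4558 -0.337   0.0955] rect [ 438. -362.] [16. 54.] 29.6
```

```bash
python3 - <<'E'
from h import *
np.set_printoptions(precision=4,suppress=True)
for n in("top","scene"):
    d=np.load(f"{n}0.npz")["d"];P=cloud(n,d)
    z=P[...,2]
    m=(z>.044)&(z<.053)&(P[...,0]>.3)&(P[...,0]<.8)&(P[...,1]<.15)&(P[...,1]>-.5)
    Q=P[m]; r=cv2.minAreaRect((Q[:,:2]*1000).astype(np.float32));print(n,"hot",r)
    m=(z>.115)&(z<.14)&(P[...,0]>.35)&(P[...,0]<.8)&(P[...,1]<.15)&(P[...,1]>-.2);print("rim z",z[m].mean())
    print("worktop z",np.median(z[(abs(P[...,0]-.5)<.02)&(abs(P[...,1]-.12)<.02)]))
E
```

```text
top hot ((506.2824401855469, -212.01614379882812), (563.9877319335938, 356.7132568359375), 88.14704895019531)
rim z 0.1272467289153708
worktop z -0.00012879023400295803
scene hot ((514.7972412109375, -170.93447875976562), (585.7603149414062, 382.992919921875), 75.86570739746094)
rim z 0.12601514345434897
worktop z 0.0010843782323548
```

View pics/z0.png

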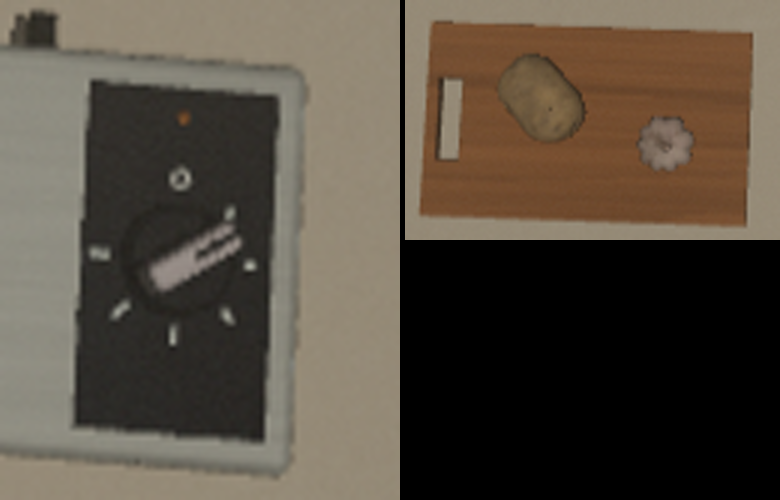

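View pics/z1.png

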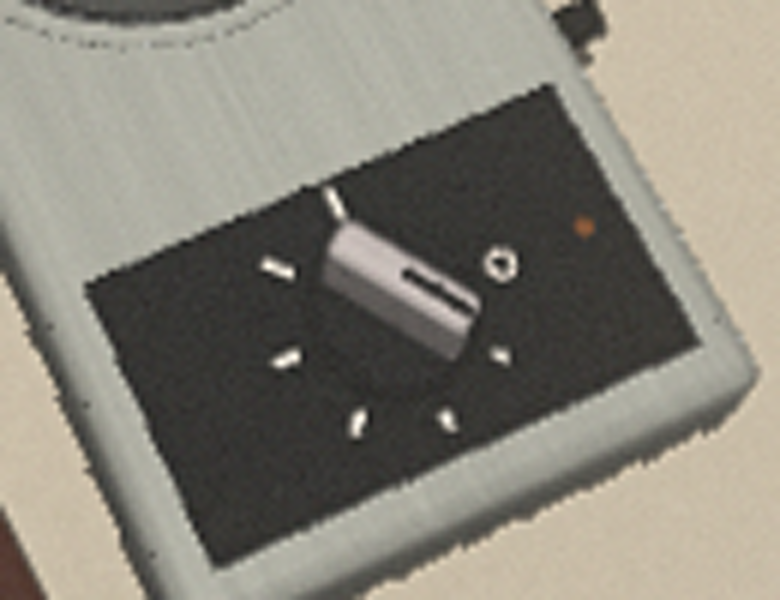

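```bash
python3 - <<'E'
from h import *
np.set_printoptions(precision=4,suppress=True)
from scipy.optimize import least_squares
F={n:np.load(f"{n}0.npz") for n in("top","scene")}
# marks
marks={}
for n,(a,b,c,d) in {"top":(452,250,498,325),"scene":(335,385,437,465)}.items():
    p=F[n]["p"][b:d,a:c].astype(int); P=cloud(n,F[n]["d"])[b:d,a:c]
    m=((p.min(-1)>110)&(P[...,2]<.058)&(P[...,2]>.04)).astype(np.uint8)
    # restrict inside black panel: fill
    k,l,s,ce=cv2.connectedComponentsWithStats(m)
    L=[]
    for i in range(1,k):
        if s[i,4]<60 and s[i,4]>1:
            u,v=ce[i]+[a,b]; w=ray(n,u,v,.05)
            print(n,s[i,4],np.round([u,v],1),w[:2], np.hypot(*(w[:2]-[.437,-.361])).round(4), np.degrees(np.arctan2(w[1]+.361,w[0]-.437)).round(1))
# potato/garlic combined
for k,lo,hi,box in (("potato",.03,.085,(.40,.53,.28,.40)),("garlic",.03,.085,(.38,.47,.18,.26))):
    Q=[]
    for n in F:
        P=cloud(n,F[n]["d"]).reshape(-1,3)
        s=(P[:,0]>box[0])&(P[:,0]<box[1])&(P[:,1]>box[2])&(P[:,1]<box[3])&(P[:,2]>lo)&(P[:,2]<hi)
        q=P[s]; r=cv2.minAreaRect((q[:,:2]*1000).astype(np.float32)); print(k,n,len(q),r, "zmax",np.percentile(q[:,2],98)); Q.append(q)
    q=np.vstack(Q); q=q[q[:,2]>.042]; r=cv2.minAreaRect((q[:,:2]*1000).astype(np.float32)); print(k,"both>42",r)
    e=cv2.fitEllipse(cv2.convexHull((q[:,:2]*1000).astype(np.float32)));print(e)
# pot rim
for n in F:
    P=cloud(n,F[n]["d"]).reshape(-1,3); s=(abs(P[:,2]-.128)<.006)&(abs(P[:,0]-.454)<.13)&(abs(P[:,1]+.147)<.11); q=P[s]
    q=q[(abs(np.hypot(q[:,0]-.454,q[:,1]+.147)-.093)<.007)]
    f=least_squares(lambda x:np.hypot(q[:,0]-x[0],q[:,1]-x[1])-x[2],[.454,-.147,.093],loss="soft_l1",f_scale=.002);print("pot",n,len(q),f.x)
    h=P[(abs(P[:,2]-.122)<.01)&(np.hypot(P[:,0]-.454,P[:,1]+.147)>.106)&(np.hypot(P[:,0]-.454,P[:,1]+.147)<.135)]
    for s in(h[:,0]>.454,h[:,0]<.454): print("  handle",s.sum(),h[s].mean(0))
E
```

```text
top 7 [475.6 270.7] [ 0.4805 -0.3648] 0.0436 -5.0
top 2 [485.5 277.5] [ 0.4619 -0.3914] 0.0393 -50.7
top 5 [459.6 285.4] [ 0.4403 -0.3197] 0.0414 85.5
top 2 [489.5 288. ] [ 0.4332 -0.4013] 0.0405 -95.3
top 2 [463.5 296.5] [ 0.4101 -0.3294] 0.0415 130.5
top 2 [485.  297.5] [ 0.4074 -0.388 ] 0.0401 -137.6
top 3 [474. 302.] [ 0.3952 -0.3576] 0.042 175.3
scene 12 [375.5 403.5] [ 0.4431 -0.3181] 0.0434 81.9
scene 18 [402.9 413.7] [ 0.4829 -0.364 ] 0.046 -3.7
scene 11 [366.2 414.3] [ 0.4129 -0.3287] 0.0403 126.6
scene 11 [367.5 429.3] [ 0.3987 -0.3567] 0.0386 173.6
scene 6 [403.  428.8] [ 0.4648 -0.3905] 0.0406 -46.7
scene 9 [379.1 440. ] [ 0.4084 -0.3864] 0.0383 -138.4
scene 8 [394.2 439.6] [ 0.4364 -0.4003] 0.0393 -90.9
potato top 583 ((461.2431335449219, 335.96453857421875), (83.90977478027344, 63.293853759765625), 28.340007781982422) zmax 0.07326974181918461
potato scene 453 ((462.6022644042969, 332.7831726074219), (86.97732543945312, 57.85377883911133), 39.66783905029297) zmax 0.07261915447043392
potato both>42 ((461.38250732421875, 333.7505798339844), (86.95234680175781, 60.442615509
[... 160 characters left out ...]
875, 222.73680114746094), (46.478370666503906, 50.08616638183594), 0.5359062552452087) zmax 0.0670013804987922
garlic scene 237 ((419.1134948730469, 219.50537109375), (49.159881591796875, 50.26085662841797), 44.78450012207031) zmax 0.06545406983610401
garlic both>42 ((420.9007873535156, 220.8770751953125), (49.23589324951172, 52.2948112487793), 35.0357780456543)
((421.2973937988281, 220.27288818359375), (49.39689254760742, 54.09742736816406), 179.94082641601562)
pot top 369 [ 0.4535 -0.1459  0.0927]
  handle 109 [ 0.5686 -0.1664  0.1226]
  handle 116 [ 0.3389 -0.1261  0.123 ]
pot scene 664 [ 0.455  -0.1479  0.0926]
  handle 144 [ 0.5688 -0.1687  0.1234]
  handle 146 [ 0.3396 -0.1302  0.1236]
```

```bash
cat >> h.py <<'E'
from scipy.spatial.transform import Rotation as Ro
def go(p,yawy):
    o=get_obs();R=o["eef_rot"];q=o["eef_pos"]
    y=np.array([np.cos(np.radians(yawy)),np.sin(np.radians(yawy)),0]);z=np.array([0,0,-1.]);T=np.c_[np.cross(y,z),y,z]
    print("pos",q.round(4),"w",round(o["width"],4),"t",o["clock"],"yawy",np.degrees(np.arctan2(R[1,1],R[0,1])).round(1))
    print("travel",(R.T@(np.array(p)-q)*100).round(2),"turn",np.degrees(Ro.from_matrix(R.T@T).as_rotvec()).round(1))
E
python3 - <<'E'
from h import *
go([.462,.334,.16],-49.5); go([.462,.334,.05],-49.5)
im=np.load("scene0.npz")["p"][:,:,::-1]; a=cv2.resize(im[275:395,270:410],None,fx=5,fy=5,interpolation=cv2.INTER_CUBIC)
cv2.imwrite("pics/p0.png",a)
im=np.load("top0.npz")["p"][:,:,::-1]; a=cv2.resize(im[225:335,340:510],None,fx=4.5,fy=4.5,interpolation=cv2.INTER_CUBIC)
cv2.imwrite("pics/p1.png",a)
E
```

```text
pos [0.196  0.6455 0.2554] w 0.0854 t 0.1 yawy -106.9
travel [34.5  22.06  9.58] turn [  0.1   0.  -57.4]
pos [0.196  0.6455 0.2554] w 0.0854 t 0.1 yawy -106.9
travel [34.5  22.05 20.58] turn [  0.1   0.  -57.4]
```

View pics/p0.png

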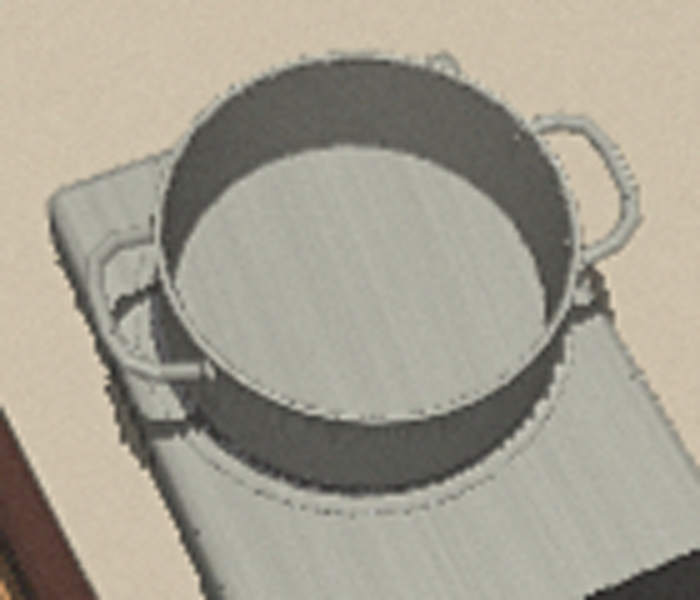

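View pics/p1.png

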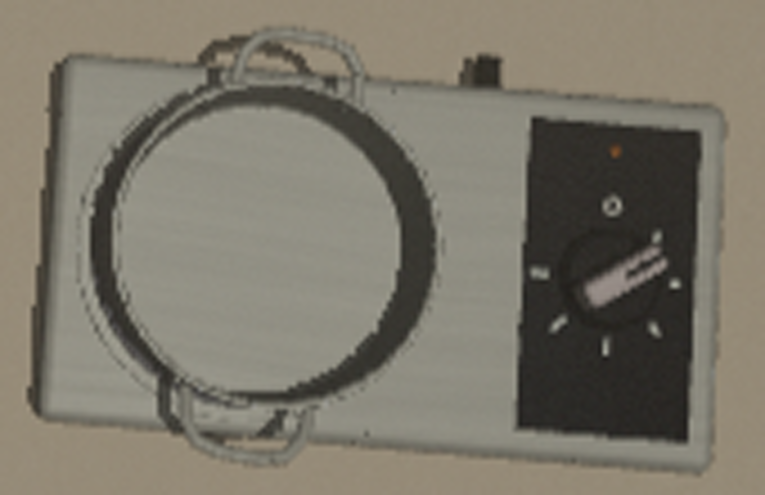

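The zooms show dotted plate-edge points around the pot: in the scene zoom at (200,440), (370,512) and (560,400), and in the top zoom at (80,250). I'll fit the plate circle while the arm moves above the potato.

Emit:
drive_tool(
  increments=[
    {"turn": [0, 0, -57.4], "travel": [34.5, 22.0, 9.6], "claw": 1},
    {"turn": [0, 0, -57.4], "travel": [34.5, 22.0, 9.6], "claw": 1},
    {"turn": [0, 0, -57.4], "travel": [34.5, 22.0, 9.6], "claw": 1},
    {"turn": [0, 0, -57.4], "travel": [34.5, 22.0, 9.6], "claw": 1},
    {"turn": [0, 0, -57.4], "travel": [34.5, 22.0, 9.6], "claw": 1},
    {"turn": [0, 0, -57.4], "travel": [34.5, 22.0, 9.6], "claw": 1},
    {"turn": [0, 0, -57.4], "travel": [34.5, 22.0, 9.6], "claw": 1},
    {"turn": [0, 0, -57.4], "travel": [34.5, 22.0, 9.6], "claw": 1},
    {"turn": [0, 0, -57.4], "travel": [34.5, 22.0, 9.6], "claw": 1},
    {"turn": [0, 0, -57.4], "travel": [34.5, 22.0, 9.6], "claw": 1},
    {"turn": [0, 0, -57.4], "travel": [34.5, 22.0, 9.6], "claw": 1},
    {"turn": [0, 0, -57.4], "travel": [34.5, 22.0, 9.6], "claw": 1},
    {"turn": [0, 0, -57.4], "travel": [34.5, 22.0, 9.6], "claw": 1},
    {"turn": [0, 0, -57.4], "travel": [34.5, 22.0, 9.6], "claw": 1},
    {"turn": [0, 0, -57.4], "travel": [34.5, 22.0, 9.6], "claw": 1},
    {"turn": [0, 0, -57.4], "travel": [34.5, 22.0, 9.6], "claw": 1},
    {"turn": [0, 0, -57.4], "travel": [34.5, 22.0, 9.6], "claw": 1},
    {"turn": [0, 0, -57.4], "travel": [34.5, 22.0, 9.6], "claw": 1},
  ],
)

```text
clock: 1.6
eef_pos: [0.4618, 0.3353, 0.16]
eef_rot: [[0.76, 0.65, -0.0], [0.65, -0.76, -0.001], [-0.001, 0.001, -1.0]]
wrist_force: [-0.5, 0.3, 0.3]
width: 0.0856
```

```bash
python3 - <<'E'
from h import *
np.set_printoptions(precision=4,suppress=True)
for n,f,u0,v0,pts in (("scene",5,270,275,[(200,440),(250,487),(300,503),(370,512),(440,500),(500,468),(560,400)]),("top",4.5,340,225,[(80,250),(88,200),(90,300),(110,350)])):
    for x,y in pts:
        w=ray(n,u0+x/f,v0+y/f,.054); print(n,w[:2],"from predicted plate c",np.hypot(w[0]-.4564,w[1]+.1413).round(4),"from pot",np.hypot(w[0]-.4543,w[1]+.147).round(4))
go([.462,.334,.05],-49.5)
print(get_obs()["qd"].round(3))
p,d=snapshot("top");cv2.imwrite("pics/t1.png",cv2.resize(p[240:340,160:320,::-1],None,fx=4,fy=4))
p,d=snapshot("scene");cv2.imwrite("pics/s1.png",cv2.resize(p[140:290,180:340,::-1],None,fx=4,fy=4))
E
```

```text
scene [ 0.3608 -0.1708] from predicted plate c 0.1 from pot 0.0964
scene [ 0.3701 -0.2013] from predicted plate c 0.1051 from pot 0.1002
scene [ 0.3862 -0.2183] from predicted plate c 0.1042 from pot 0.0986
scene [ 0.4117 -0.2364] from predicted plate c 0.1051 from pot 0.0991
scene [ 0.4422 -0.246 ] from predicted plate c 0.1057 from pot 0.0998
scene [ 0.4741 -0.2454] from predicted plate c 0.1056 from pot 0.1004
scene [ 0.5164 -0.2297] from predicted plate c 0.1069 from pot 0.1035
top [ 0.453  -0.0413] from predicted plate c 0.1001 from pot 0.1058
top [ 0.4833 -0.0464] from predicted plate c 0.0987 from pot 0.1047
top [ 0.4229 -0.047 ] from predicted plate c 0.1001 from pot 0.1048
top [ 0.3928 -0.0588] from predicted plate c 0.1042 from pot 0.1075
pos [0.4618 0.3353 0.16  ] w 0.0856 t 1.6 yawy -49.4
travel [-0.06  0.1  11.  ] turn [0.  0.  0.1]
[-0.007  0.003 -0.002  0.     0.001  0.001]
```

View pics/s1.png

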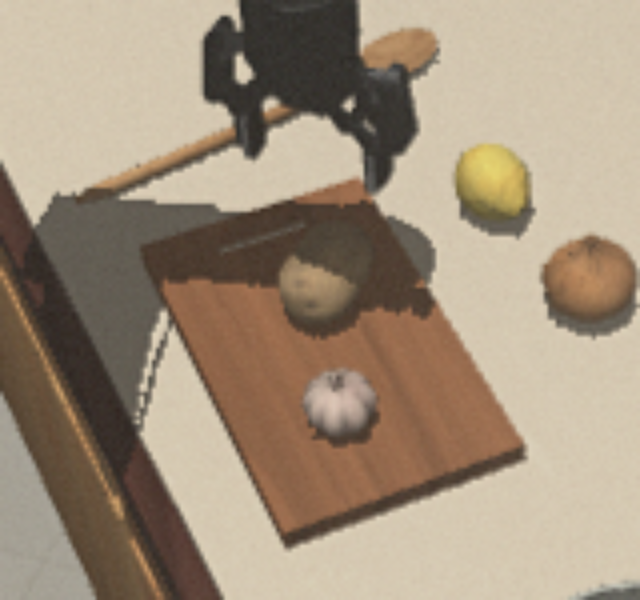

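The gripper is above the potato with its jaws across the short axis. The plate centre comes out near (.455,-.144), so the pot is centred to within about 3 mm. Now descending and closing.

Emit:
drive_tool(
  increments=[
    {"turn": [0, 0, 0], "travel": [-0.05, 0.1, 4], "claw": 1},
    {"turn": [0, 0, 0], "travel": [-0.05, 0.1, 8], "claw": 1},
    {"turn": [0, 0, 0], "travel": [-0.05, 0.1, 10], "claw": 1},
    {"turn": [0, 0, 0], "travel": [-0.05, 0.1, 11], "claw": 1},
    {"turn": [0, 0, 0], "travel": [-0.05, 0.1, 11], "claw": 1},
    {"turn": [0, 0, 0], "travel": [-0.05, 0.1, 11], "claw": -1},
    {"turn": [0, 0, 0], "travel": [-0.05, 0.1, 11], "claw": -1},
    {"turn": [0, 0, 0], "travel": [-0.05, 0.1, 11], "claw": -1},
    {"turn": [0, 0, 0], "travel": [-0.05, 0.1, 11], "claw": -1},
    {"turn": [0, 0, 0], "travel": [-0.05, 0.1, 11], "claw": -1},
    {"turn": [0, 0, 0], "travel": [-0.05, 0.1, 11], "claw": -1},
    {"turn": [0, 0, 0], "travel": [-0.05, 0.1, 11], "claw": -1},
    {"turn": [0, 0, 0], "travel": [-0.05, 0.1, 11], "claw": -1},
    {"turn": [0, 0, 0], "travel": [-0.05, 0.1, 11], "claw": -1},
  ],
)

```text
clock: 2.87
eef_pos: [0.463, 0.335, 0.0524]
eef_rot: [[0.76, 0.65, 0.002], [0.65, -0.76, 0.002], [0.003, 0.0, -1.0]]
wrist_force: [-1.5, 0.1, 5.4]
width: 0.0557
```

Emit:
drive_tool(
  increments=[
    {"turn": [0, 0, 0], "travel": [0, 0, -2], "claw": -1},
    {"turn": [0, 0, 0], "travel": [0, 0, -5], "claw": -1},
    {"turn": [0, 0, 0], "travel": [0, 0, -9], "claw": -1},
    {"turn": [0, 0, 0], "travel": [0, 0, -13], "claw": -1},
    {"turn": [0, 0, 0], "travel": [0, 0, -16], "claw": -1},
    {"turn": [0, 0, 0], "travel": [0, 0, -16], "claw": -1},
    {"turn": [0, 0, 0], "travel": [0, 0, -16], "claw": -1},
  ],
)

```text
clock: 3.45
eef_pos: [0.4633, 0.3357, 0.2161]
eef_rot: [[0.76, 0.65, 0.006], [0.65, -0.76, 0.008], [0.01, -0.002, -1.0]]
wrist_force: [-0.1, 0.3, -3.0]
width: 0.0552
```

```bash
python3 - <<'E'
from h import *
p,d=snapshot("scene");cv2.imwrite("pics/s2.png",cv2.resize(p[100:290,180:420,::-1],None,fx=3,fy=3))
go([.455,-.117,.213],-95)
go([.455,-.117,.098],-95)
E
```

```text
pos [0.4625 0.3348 0.2139] w 0.0552 t 3.5 yawy -49.4
travel [-29.95  33.84  -0.13] turn [-0.2 -0.3 45.6]
pos [0.4625 0.3348 0.2139] w 0.0552 t 3.5 yawy -49.4
travel [-30.01  33.85  11.37] turn [-0.2 -0.3 45.6]
```

View pics/s2.png

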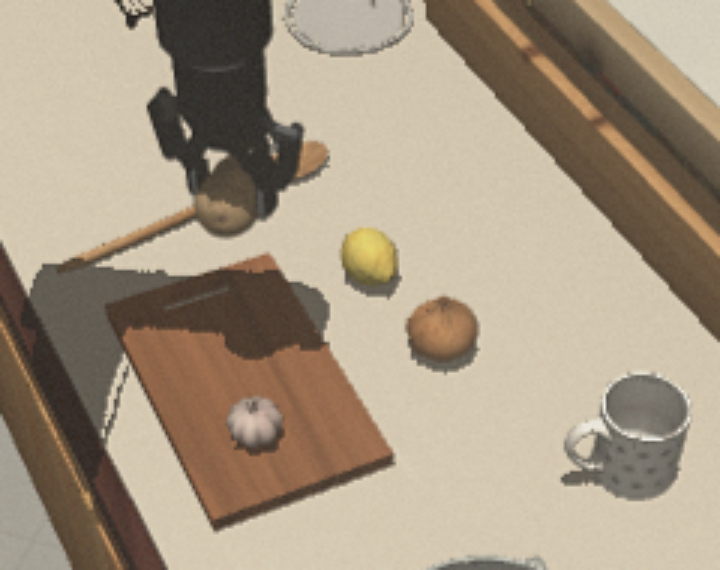

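The potato is held at (225,195) in the zoomed view. Carrying it over the pot.

Emit:
drive_tool(
  increments=[
    {"turn": [0, 0, 3], "travel": [-1.5, 1.7, 0], "claw": -1},
    {"turn": [0, 0, 7], "travel": [-4, 4.5, 0], "claw": -1},
    {"turn": [0, 0, 11], "travel": [-6.5, 7.3, 0], "claw": -1},
    {"turn": [0, 0, 15], "travel": [-9, 10.2, 0], "claw": -1},
    {"turn": [0, 0, 19], "travel": [-11.5, 13, 0], "claw": -1},
    {"turn": [0, 0, 23], "travel": [-14, 15.8, 0], "claw": -1},
    {"turn": [0, 0, 27], "travel": [-16.5, 18.6, 0], "claw": -1},
    {"turn": [0, 0, 31], "travel": [-19, 21.5, 0], "claw": -1},
    {"turn": [0, 0, 35], "travel": [-21.5, 24.3, 0], "claw": -1},
    {"turn": [0, 0, 39], "travel": [-24, 27.1, 0], "claw": -1},
    {"turn": [0, 0, 43], "travel": [-26.5, 30, 0], "claw": -1},
    {"turn": [0, 0, 45.6], "travel": [-28.5, 32.2, 0], "claw": -1},
    {"turn": [0, 0, 45.6], "travel": [-30, 33.8, 0], "claw": -1},
    {"turn": [0, 0, 45.6], "travel": [-30, 33.8, 0], "claw": -1},
    {"turn": [0, 0, 45.6], "travel": [-30, 33.8, 0], "claw": -1},
    {"turn": [0, 0, 45.6], "travel": [-30, 33.8, 0], "claw": -1},
  ],
)

```text
clock: 4.83
eef_pos: [0.4537, -0.117, 0.2109]
eef_rot: [[0.996, -0.089, 0.002], [-0.089, -0.996, 0.005], [0.002, -0.005, -1.0]]
wrist_force: [0.4, 0.3, -1.3]
width: 0.0554
```

```bash
python3 - <<'E'
from h import *
go([.455,-.117,.100],-95)
p,d=snapshot("scene");cv2.imwrite("pics/s3.png",cv2.resize(p[200:400,250:450,::-1],None,fx=3,fy=3))
E
```

```text
pos [ 0.4537 -0.117   0.2109] w 0.0554 t 4.8333 yawy -95.1
travel [ 0.11  0.04 11.09] turn [-0.3 -0.1 -0.1]
```

View pics/s3.png

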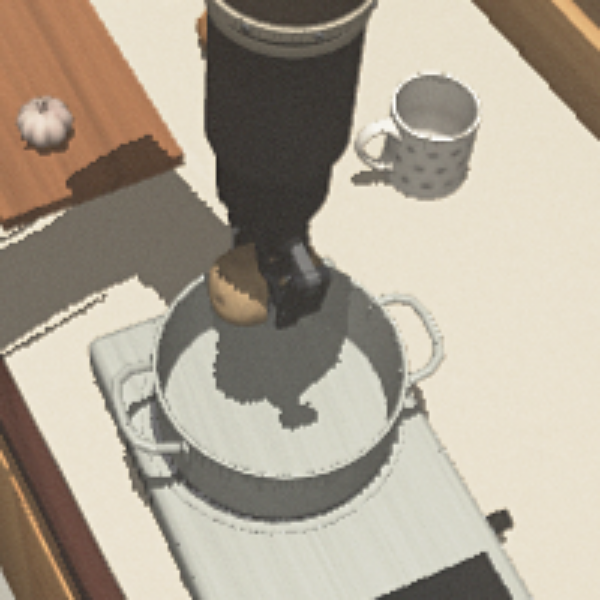

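Emit:
drive_tool(
  increments=[
    {"turn": [0, 0, 0], "travel": [0.1, 0, 3], "claw": -1},
    {"turn": [0, 0, 0], "travel": [0.1, 0, 6], "claw": -1},
    {"turn": [0, 0, 0], "travel": [0.1, 0, 8.5], "claw": -1},
    {"turn": [0, 0, 0], "travel": [0.1, 0, 10.3], "claw": -1},
    {"turn": [0, 0, 0], "travel": [0.1, 0, 11.2], "claw": -1},
    {"turn": [0, 0, 0], "travel": [0.1, 0, 11.2], "claw": -1},
    {"turn": [0, 0, 0], "travel": [0.1, 0, 11.2], "claw": -1},
    {"turn": [0, 0, 0], "travel": [0.1, 0, 11.2], "claw": 0.6},
    {"turn": [0, 0, 0], "travel": [0.1, 0, 11.2], "claw": 0.6},
    {"turn": [0, 0, 0], "travel": [0.1, 0, 11.2], "claw": 0.6},
    {"turn": [0, 0, 0], "travel": [0.1, 0, 11.2], "claw": 0.6},
    {"turn": [0, 0, 0], "travel": [0.1, 0, 11.2], "claw": 0.6},
    {"turn": [0, 0, 0], "travel": [0.1, 0, 11.2], "claw": 0.6},
  ],
)

```text
clock: 5.97
eef_pos: [0.4563, -0.1162, 0.1002]
eef_rot: [[0.996, -0.087, 0.005], [-0.087, -0.996, 0.005], [0.005, -0.005, -1.0]]
wrist_force: [-1.7, -2.2, 7.5]
width: 0.0681
```

Emit:
drive_tool(
  increments=[
    {"turn": [0, 0, 0], "travel": [0, 0, -3], "claw": 0.6},
    {"turn": [0, 0, 0], "travel": [0, 0, -7], "claw": 0.6},
    {"turn": [0, 0, 0], "travel": [0, 0, -11], "claw": 0.6},
    {"turn": [0, 0, 0], "travel": [0, 0, -11], "claw": 1},
    {"turn": [0, 0, 0], "travel": [0, 0, -11], "claw": 1},
  ],
)

```text
clock: 6.38
eef_pos: [0.4574, -0.1162, 0.2131]
eef_rot: [[0.996, -0.087, 0.012], [-0.087, -0.996, 0.006], [0.011, -0.007, -1.0]]
wrist_force: [-0.2, 0.6, -0.6]
width: 0.0854
```

```bash
python3 - <<'E'
from h import *
go([.4205,.2205,.150],-180)
go([.4205,.2205,.050],-180)
E
```

```text
pos [ 0.4574 -0.1162  0.2131] w 0.0854 t 6.3833 yawy -95.0
travel [ -6.68 -33.18   6.48] turn [-0.8 -0.2 85. ]
pos [ 0.4574 -0.1162  0.2131] w 0.0854 t 6.3833 yawy -95.0
travel [ -6.79 -33.1   16.48] turn [-0.8 -0.2 85. ]
```

Emit:
drive_tool(
  increments=[
    {"turn": [0, 0, 5], "travel": [-0.5, -2, 0], "claw": 1},
    {"turn": [0, 0, 12], "travel": [-1, -5, 0], "claw": 1},
    {"turn": [0, 0, 19], "travel": [-1.5, -8, 0], "claw": 1},
    {"turn": [0, 0, 26], "travel": [-2.2, -11, 0], "claw": 1},
    {"turn": [0, 0, 33], "travel": [-2.8, -14, 0], "claw": 1},
    {"turn": [0, 0, 40], "travel": [-3.4, -17, 0.5], "claw": 1},
    {"turn": [0, 0, 47], "travel": [-4, -20, 1.5], "claw": 1},
    {"turn": [-0.4, 0, 54], "travel": [-4.6, -23, 2.5], "claw": 1},
    {"turn": [-0.4, 0, 61], "travel": [-5.2, -26, 3.5], "claw": 1},
    {"turn": [-0.8, -0.2, 68], "travel": [-5.8, -29, 4.5], "claw": 1},
    {"turn": [-0.8, -0.2, 75], "travel": [-6.4, -32, 5.5], "claw": 1},
    {"turn": [-0.8, -0.2, 82], "travel": [-6.7, -33.2, 6.5], "claw": 1},
    {"turn": [-0.8, -0.2, 85], "travel": [-6.7, -33.2, 6.5], "claw": 1},
    {"turn": [-0.8, -0.2, 85], "travel": [-6.7, -33.2, 6.5], "claw": 1},
    {"turn": [-0.8, -0.2, 85], "travel": [-6.7, -33.2, 6.5], "claw": 1},
    {"turn": [-0.8, -0.2, 85], "travel": [-6.7, -33.2, 6.5], "claw": 1},
  ],
)

```text
clock: 7.72
eef_pos: [0.4202, 0.2204, 0.1496]
eef_rot: [[0.003, -1.0, -0.0], [-1.0, -0.003, -0.0], [0.0, 0.0, -1.0]]
wrist_force: [-0.1, 0.1, -0.2]
width: 0.0852
```

```bash
python3 - <<'E'
from h import *
p,d=snapshot("scene");cv2.imwrite("pics/s4.png",cv2.resize(p[160:400,210:430,::-1],None,fx=2.5,fy=2.5)); np.savez("s4.npz",p=p,d=d)
p,d=snapshot("top");np.savez("t4.npz",p=p,d=d);cv2.imwrite("pics/t4.png",cv2.resize(p[220:340,170:450,::-1],None,fx=2.8,fy=2.8))
go([.4205,.2205,.050],-180)
E
```

```text
pos [0.4205 0.2204 0.1499] w 0.0854 t 7.8167 yawy -179.9
travel [-0.01  0.    9.99] turn [-0.   0.   0.1]
```

View pics/s4.png

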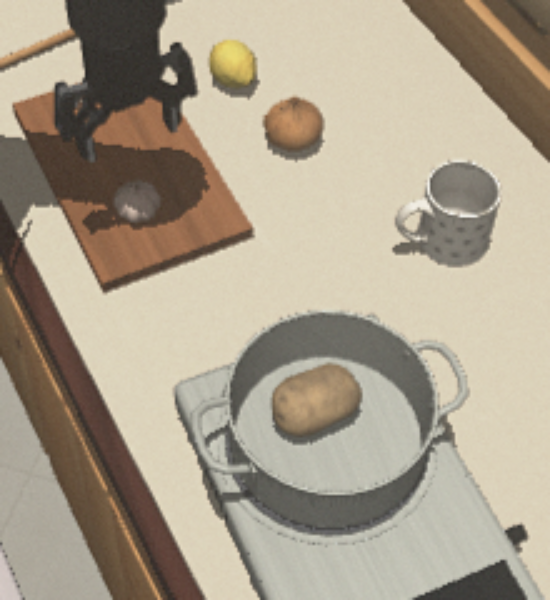

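View pics/t4.png

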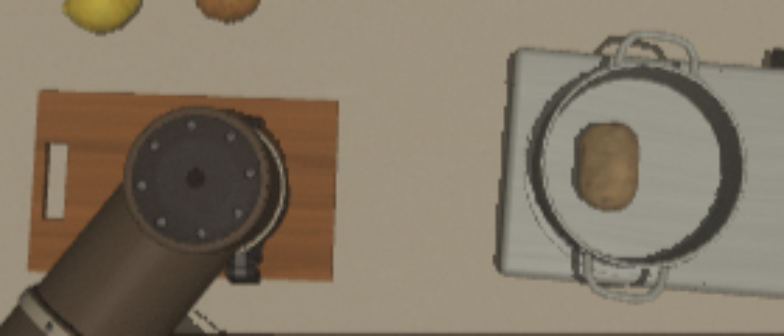

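The potato lies inside the pot, at (317,400) in the scene zoom, and the pot has not moved. Next is the garlic.

Emit:
drive_tool(
  increments=[
    {"turn": [0, 0, 0], "travel": [0, 0, 3.5], "claw": 1},
    {"turn": [0, 0, 0], "travel": [0, 0, 7], "claw": 1},
    {"turn": [0, 0, 0], "travel": [0, 0, 9], "claw": 1},
    {"turn": [0, 0, 0], "travel": [0, 0, 9.8], "claw": 1},
    {"turn": [0, 0, 0], "travel": [0, 0, 9.8], "claw": 1},
    {"turn": [0, 0, 0], "travel": [0, 0, 9.8], "claw": -1},
    {"turn": [0, 0, 0], "travel": [0, 0, 9.8], "claw": -1},
    {"turn": [0, 0, 0], "travel": [0, 0, 9.8], "claw": -1},
    {"turn": [0, 0, 0], "travel": [0, 0, 9.8], "claw": -1},
    {"turn": [0, 0, 0], "travel": [0, 0, 9.8], "claw": -1},
    {"turn": [0, 0, 0], "travel": [0, 0, 9.8], "claw": -1},
    {"turn": [0, 0, 0], "travel": [0, 0, 9.8], "claw": -1},
    {"turn": [0, 0, 0], "travel": [0, 0, 9.8], "claw": -1},
    {"turn": [0, 0, 0], "travel": [0, 0, 9.8], "claw": -1},
  ],
)

```text
clock: 8.98
eef_pos: [0.4213, 0.2212, 0.0539]
eef_rot: [[0.002, -1.0, 0.003], [-1.0, -0.002, 0.003], [-0.003, -0.003, -1.0]]
wrist_force: [-1.8, -1.5, 11.0]
width: 0.0473
```

Emit:
drive_tool(
  increments=[
    {"turn": [0, 0, 0], "travel": [0, 0, -2], "claw": -1},
    {"turn": [0, 0, 0], "travel": [0, 0, -5], "claw": -1},
    {"turn": [0, 0, 0], "travel": [0, 0, -9], "claw": -1},
    {"turn": [0, 0, 0], "travel": [0, 0, -13], "claw": -1},
    {"turn": [0, 0, 0], "travel": [0, 0, -16], "claw": -1},
    {"turn": [0, 0, 0], "travel": [0, 0, -16], "claw": -1},
    {"turn": [0, 0, 0], "travel": [0, 0, -16], "claw": -1},
  ],
)

```text
clock: 9.57
eef_pos: [0.4216, 0.2217, 0.2171]
eef_rot: [[0.003, -1.0, 0.007], [-1.0, -0.003, 0.008], [-0.008, -0.007, -1.0]]
wrist_force: [-0.0, 0.0, -1.7]
width: 0.0472
```

```bash
python3 - <<'E'
from h import *
go([.455,-.188,.213],-180)
p,d=snapshot("scene");cv2.imwrite("pics/s5.png",cv2.resize(p[100:400,180:430,::-1],None,fx=2,fy=2))
E
```

```text
pos [0.4216 0.2217 0.2171] w 0.0472 t 9.5667 yawy -179.9
travel [40.98 -3.23  0.11] turn [-0.4  0.5  0.2]
```

View pics/s5.png

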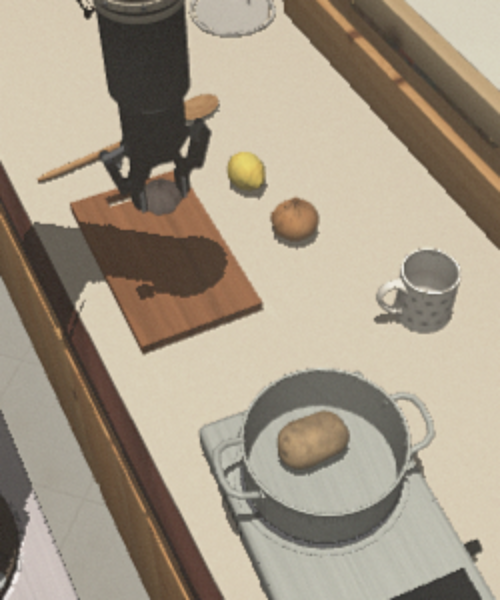

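The garlic is held, at (160,197) in the zoomed view, and the board is clear. Carrying it to the pot.

Emit:
drive_tool(
  increments=[
    {"turn": [0, 0, 0], "travel": [2, -0.2, 0], "claw": -1},
    {"turn": [0, 0, 0], "travel": [5, -0.4, 0], "claw": -1},
    {"turn": [0, 0, 0], "travel": [8.5, -0.7, 0], "claw": -1},
    {"turn": [0, 0, 0], "travel": [12, -1, 0], "claw": -1},
    {"turn": [0, 0, 0], "travel": [15.5, -1.2, 0], "claw": -1},
    {"turn": [0, 0, 0], "travel": [19, -1.5, 0], "claw": -1},
    {"turn": [0, 0, 0], "travel": [22.5, -1.8, 0], "claw": -1},
    {"turn": [0, 0, 0], "travel": [26, -2, 0], "claw": -1},
    {"turn": [0, 0, 0], "travel": [29.5, -2.3, 0], "claw": -1},
    {"turn": [0, 0, 0], "travel": [33, -2.6, 0], "claw": -1},
    {"turn": [0, 0, 0], "travel": [36.5, -2.9, 0], "claw": -1},
    {"turn": [0, 0, 0], "travel": [39, -3.1, 0], "claw": -1},
    {"turn": [-0.4, 0.5, 0.2], "travel": [41, -3.2, 0], "claw": -1},
    {"turn": [-0.4, 0.5, 0.2], "travel": [41, -3.2, 0], "claw": -1},
    {"turn": [-0.4, 0.5, 0.2], "travel": [41, -3.2, 0], "claw": -1},
    {"turn": [-0.4, 0.5, 0.2], "travel": [41, -3.2, 0], "claw": -1},
  ],
)

```text
clock: 10.95
eef_pos: [0.4532, -0.1887, 0.2124]
eef_rot: [[-0.002, -1.0, -0.004], [-1.0, 0.002, -0.003], [0.003, 0.004, -1.0]]
wrist_force: [-0.1, 0.2, -0.3]
width: 0.0475
```

```bash
python3 - <<'E'
from h import *
go([.455,-.188,.102],-180)
p,d=snapshot("scene");cv2.imwrite("pics/s6.png",cv2.resize(p[200:400,250:450,::-1],None,fx=3,fy=3))
E
```

```text
pos [ 0.4532 -0.1887  0.2124] w 0.0475 t 10.95 yawy 179.9
travel [-0.11 -0.22 11.04] turn [ 0.2 -0.2 -0.1]
```

View pics/s6.png

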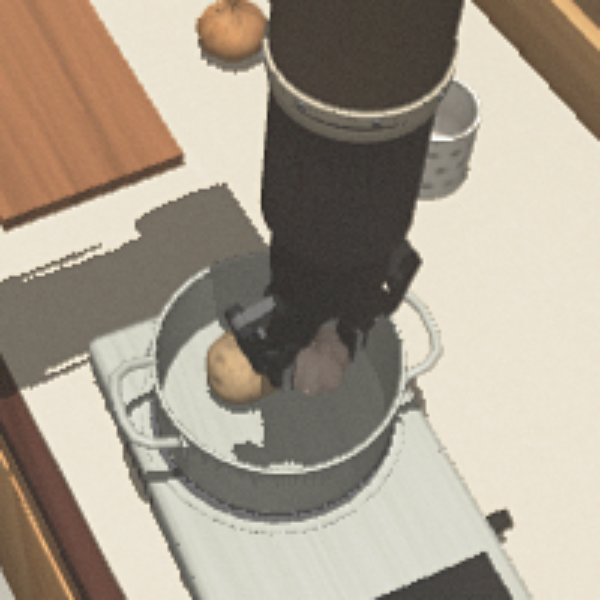

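Emit:
drive_tool(
  increments=[
    {"turn": [0, 0, 0], "travel": [-0.1, -0.2, 3], "claw": -1},
    {"turn": [0, 0, 0], "travel": [-0.1, -0.2, 6], "claw": -1},
    {"turn": [0, 0, 0], "travel": [-0.1, -0.2, 8.5], "claw": -1},
    {"turn": [0, 0, 0], "travel": [-0.1, -0.2, 10.3], "claw": -1},
    {"turn": [0, 0, 0], "travel": [-0.1, -0.2, 11.1], "claw": -1},
    {"turn": [0, 0, 0], "travel": [-0.1, -0.2, 11.1], "claw": -1},
    {"turn": [0, 0, 0], "travel": [-0.1, -0.2, 11.1], "claw": -1},
    {"turn": [0, 0, 0], "travel": [-0.1, -0.2, 11.1], "claw": 0.5},
    {"turn": [0, 0, 0], "travel": [-0.1, -0.2, 11.1], "claw": 0.5},
    {"turn": [0, 0, 0], "travel": [-0.1, -0.2, 11.1], "claw": 0.5},
    {"turn": [0, 0, 0], "travel": [-0.1, -0.2, 11.1], "claw": 0.5},
    {"turn": [0, 0, 0], "travel": [-0.1, -0.2, 11.1], "claw": 0.5},
    {"turn": [0, 0, 0], "travel": [-0.1, -0.2, 11.1], "claw": 0.5},
  ],
)

```text
clock: 12.08
eef_pos: [0.4551, -0.1878, 0.102]
eef_rot: [[-0.001, -1.0, -0.003], [-1.0, 0.001, -0.003], [0.003, 0.003, -1.0]]
wrist_force: [-0.6, -0.3, 0.3]
width: 0.0641
```

Emit:
drive_tool(
  increments=[
    {"turn": [0, 0, 0], "travel": [0, 0, -3], "claw": 0.5},
    {"turn": [0, 0, 0], "travel": [0, 0, -7], "claw": 0.5},
    {"turn": [0, 0, 0], "travel": [0, 0, -10.5], "claw": 0.5},
    {"turn": [0, 0, 0], "travel": [0, 0, -10.5], "claw": 0.5},
    {"turn": [0, 0, 0], "travel": [0, 0, -10.5], "claw": 0.5},
  ],
)

```text
clock: 12.5
eef_pos: [0.4567, -0.1876, 0.2094]
eef_rot: [[-0.001, -1.0, 0.002], [-1.0, 0.001, -0.003], [0.003, -0.002, -1.0]]
wrist_force: [0.0, 0.5, -1.5]
width: 0.0642
```

```bash
python3 - <<'E'
from h import *
go([.4375,-.3605,.17],-151)
E
```

```text
pos [ 0.4567 -0.1876  0.2094] w 0.0642 t 12.5 yawy 179.9
travel [17.28  1.91  3.99] turn [ -0.1  -0.2 -29.1]
```

Emit:
drive_tool(
  increments=[
    {"turn": [0, 0, -4], "travel": [2, 0.2, 0], "claw": 0},
    {"turn": [0, 0, -9], "travel": [5, 0.5, 0], "claw": 0},
    {"turn": [0, 0, -15], "travel": [8.5, 0.9, 0], "claw": 0},
    {"turn": [0, 0, -21], "travel": [12, 1.3, 0], "claw": 0},
    {"turn": [0, 0, -26], "travel": [15, 1.7, 0], "claw": 0},
    {"turn": [0, 0, -29], "travel": [17.3, 1.9, 2], "claw": 0},
    {"turn": [0, 0, -29], "travel": [17.3, 1.9, 4], "claw": 0},
    {"turn": [0, 0, -29], "travel": [17.3, 1.9, 4], "claw": 0},
    {"turn": [0, 0, -29], "travel": [17.3, 1.9, 4], "claw": 0},
    {"turn": [0, 0, -29], "travel": [17.3, 1.9, 4], "claw": 0},
  ],
)

```text
clock: 13.33
eef_pos: [0.4377, -0.3604, 0.1702]
eef_rot: [[0.484, -0.875, 0.002], [-0.875, -0.484, -0.003], [0.004, -0.0, -1.0]]
wrist_force: [-0.2, -0.2, 0.2]
width: 0.0426
```

```bash
python3 - <<'E'
from h import *
go([.4375,-.3605,.094],-151)
p,d=snapshot("scene");np.savez("s7.npz",p=p,d=d);cv2.imwrite("pics/s7.png",cv2.resize(p[270:470,270:450,::-1],None,fx=3,fy=3))
p,d=snapshot("top");np.savez("t7.npz",p=p,d=d);cv2.imwrite("pics/t7.png",cv2.resize(p[220:340,340:510,::-1],None,fx=4,fy=4))
E
```

```text
pos [ 0.4377 -0.3604  0.1702] w 0.0426 t 13.3333 yawy -151.0
travel [-0.03  0.02  7.62] turn [-0.  -0.2 -0. ]
```

View pics/s7.png

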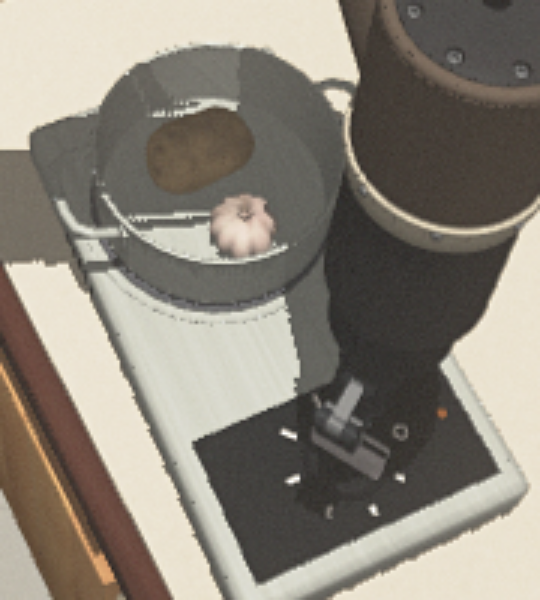

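View pics/t7.png

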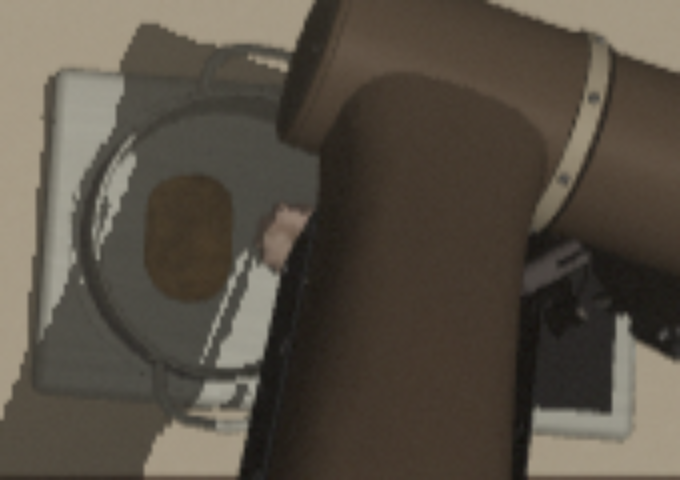

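Both vegetables are in the pot: the potato at (200,150) and the garlic at (243,225) in the scene zoom. The jaws straddle the knob bar at (350,440). Descending onto it.

Emit:
drive_tool(
  increments=[
    {"turn": [0, 0, 0], "travel": [0, 0, 3], "claw": 0},
    {"turn": [0, 0, 0], "travel": [0, 0, 5.5], "claw": 0},
    {"turn": [0, 0, 0], "travel": [0, 0, 6.8], "claw": 0},
    {"turn": [0, 0, 0], "travel": [0, 0, 7.5], "claw": 0},
    {"turn": [0, 0, 0], "travel": [0, 0, 7.5], "claw": 0},
    {"turn": [0, 0, 0], "travel": [0, 0, 7.5], "claw": 0},
  ],
)

```text
clock: 13.93
eef_pos: [0.4394, -0.3606, 0.0971]
eef_rot: [[0.486, -0.874, 0.005], [-0.874, -0.486, -0.004], [0.006, -0.002, -1.0]]
wrist_force: [0.5, -0.1, 0.9]
width: 0.0428
```

Emit:
drive_tool(
  increments=[
    {"turn": [0, 0, 0], "travel": [0, 0, 0], "claw": -1},
    {"turn": [0, 0, 0], "travel": [0, 0, 0], "claw": -1},
    {"turn": [0, 0, 0], "travel": [0, 0, 0], "claw": -1},
    {"turn": [0, 0, 0], "travel": [0, 0, 0], "claw": -1},
    {"turn": [0, 0, 0], "travel": [0, 0, 0], "claw": -1},
    {"turn": [0, 0, 0], "travel": [0, 0, 0], "claw": -1},
    {"turn": [0, 0, 0], "travel": [0, 0, 0], "claw": -1},
  ],
)

```text
clock: 14.52
eef_pos: [0.4392, -0.3616, 0.0989]
eef_rot: [[0.486, -0.874, 0.006], [-0.874, -0.486, -0.006], [0.008, -0.002, -1.0]]
wrist_force: [-5.0, -2.8, 7.5]
width: 0.0145
```

```bash
python3 - <<'E'
from h import *
go([.4375,-.3605,.095],-151)
o=get_obs();print(o["ft_torque"].round(2),o["joint_pos"].round(2))
E
```

```text
pos [ 0.4392 -0.3616  0.0989] w 0.0145 t 14.5167 yawy -150.9
travel [-0.18  0.1   0.39] turn [-0.1 -0.5  0.1]
[-0.93  1.67 -0.  ] [-0.34  0.33 -0.43  0.01 -0.8   0.85]
```

Emit:
drive_tool(
  increments=[
    {"turn": [0, 0, 4], "travel": [-0.05, 0.05, 0], "claw": -1},
    {"turn": [0, 0, 9], "travel": [-0.05, 0.05, 0], "claw": -1},
    {"turn": [0, 0, 15], "travel": [-0.05, 0.05, 0], "claw": -1},
    {"turn": [0, 0, 21], "travel": [-0.05, 0.05, 0], "claw": -1},
    {"turn": [0, 0, 27], "travel": [-0.05, 0.05, 0], "claw": -1},
    {"turn": [0, 0, 33], "travel": [-0.05, 0.05, 0], "claw": -1},
    {"turn": [0, 0, 39], "travel": [-0.05, 0.05, 0], "claw": -1},
    {"turn": [0, 0, 45], "travel": [-0.05, 0.05, 0], "claw": -1},
    {"turn": [0, 0, 51], "travel": [-0.05, 0.05, 0], "claw": -1},
    {"turn": [0, 0, 57], "travel": [-0.05, 0.05, 0], "claw": -1},
    {"turn": [0, 0, 63], "travel": [-0.05, 0.05, 0], "claw": -1},
    {"turn": [0, 0, 69], "travel": [-0.05, 0.05, 0], "claw": -1},
    {"turn": [0, 0, 74], "travel": [-0.05, 0.05, 0], "claw": -1},
    {"turn": [0, 0, 78], "travel": [-0.05, 0.05, 0], "claw": -1},
    {"turn": [0, 0, 78], "travel": [-0.05, 0.05, 0], "claw": -1},
    {"turn": [0, 0, 78], "travel": [-0.05, 0.05, 0], "claw": -1},
    {"turn": [0, 0, 78], "travel": [-0.05, 0.05, 0], "claw": -1},
  ],
)

```text
clock: 15.93
eef_pos: [0.4367, -0.3613, 0.099]
eef_rot: [[-0.754, -0.657, 0.003], [-0.657, 0.754, -0.005], [0.001, -0.006, -1.0]]
wrist_force: [-4.1, -1.7, -1.9]
width: 0.0146
```

```bash
python3 - <<'E'
from h import *
go([.4375,-.3605,.095],-229.5)
o=get_obs();print(o["ft_torque"].round(2),o["wrist_force"].round(1))
E
```

```text
pos [ 0.4367 -0.3613  0.099 ] w 0.0146 t 15.9333 yawy 131.0
travel [-0.11  0.01  0.4 ] turn [-0.3 -0.1  0.5]
[-0.74  1.93 -0.11] [-4.1 -1.7 -1.9]
```

Now opening, rising straight up and moving away so I can check the pointer.

Emit:
drive_tool(
  increments=[
    {"turn": [0, 0, 0], "travel": [0, 0, 0], "claw": 0},
    {"turn": [0, 0, 0], "travel": [0, 0, 0], "claw": 0},
    {"turn": [0, 0, 0], "travel": [0, 0, 0], "claw": 0},
    {"turn": [0, 0, 0], "travel": [0, 0, 0], "claw": 0},
    {"turn": [0, 0, 0], "travel": [0, 0, -2], "claw": 0},
    {"turn": [0, 0, 0], "travel": [0, 0, -5], "claw": 0},
    {"turn": [0, 0, 0], "travel": [0, 0, -9], "claw": 0},
    {"turn": [0, 0, 0], "travel": [0, 0, -12], "claw": 0},
    {"turn": [0, 0, 0], "travel": [0, 0, -15], "claw": 0},
    {"turn": [0, 0, 0], "travel": [0, 0, -15], "claw": 0},
    {"turn": [0, 0, 0], "travel": [0, 0, -15], "claw": 0},
  ],
)

```text
clock: 16.85
eef_pos: [0.4374, -0.3608, 0.2515]
eef_rot: [[-0.754, -0.657, 0.008], [-0.657, 0.754, -0.007], [-0.001, -0.01, -1.0]]
wrist_force: [-0.3, 0.6, -0.9]
width: 0.0423
```

```bash
python3 - <<'E'
from h import *
go([.44,.08,.25],-229.5)
p,d=snapshot("scene");np.savez("s8.npz",p=p,d=d);cv2.imwrite("pics/s8.png",cv2.resize(p[370:470,320:450,::-1],None,fx=6,fy=6,interpolation=cv2.INTER_CUBIC))
E
```

```text
pos [ 0.4374 -0.3608  0.2515] w 0.0423 t 16.85 yawy 131.0
travel [-29.14  33.07  -0.17] turn [-0.6  0.1  0.5]
```

View pics/s8.png

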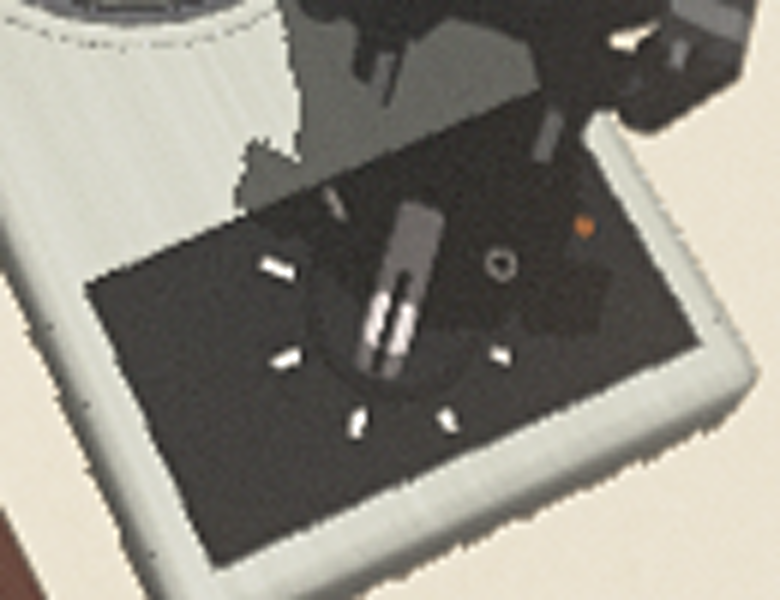

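The pointer now aims at the third mark, at (358,423) in the zoom. Moving clear of the cameras' view to measure it.

Emit:
drive_tool(
  increments=[
    {"turn": [0, 0, 0], "travel": [-2, 2.2, 0], "claw": 0},
    {"turn": [0, 0, 0], "travel": [-4.5, 5, 0], "claw": 0},
    {"turn": [0, 0, 0], "travel": [-7, 8, 0], "claw": 0},
    {"turn": [0, 0, 0], "travel": [-9.5, 10.8, 0], "claw": 0},
    {"turn": [0, 0, 0], "travel": [-12, 13.6, 0], "claw": 0},
    {"turn": [0, 0, 0], "travel": [-14.5, 16.4, 0], "claw": 0},
    {"turn": [0, 0, 0], "travel": [-17, 19.3, 0], "claw": 0},
    {"turn": [0, 0, 0], "travel": [-19.5, 22.1, 0], "claw": 0},
    {"turn": [0, 0, 0], "travel": [-22, 25, 0], "claw": 0},
    {"turn": [0, 0, 0], "travel": [-24.5, 27.8, 0], "claw": 0},
    {"turn": [0, 0, 0], "travel": [-27, 30.6, 0], "claw": 0},
    {"turn": [0, 0, 0], "travel": [-29, 33, 0], "claw": 0},
    {"turn": [0, 0, 0], "travel": [-31, 35, 0], "claw": 0},
    {"turn": [0, 0, 0], "travel": [-31, 35, 0], "claw": 0},
    {"turn": [0, 0, 0], "travel": [-31, 35, 0], "claw": 0},
  ],
)

```text
clock: 18.15
eef_pos: [0.44, 0.1083, 0.2457]
eef_rot: [[-0.752, -0.659, 0.003], [-0.659, 0.752, -0.007], [0.003, -0.007, -1.0]]
wrist_force: [0.7, -0.5, 0.6]
width: 0.0427
```

```bash
python3 - <<'E'
from h import *
np.set_printoptions(precision=4,suppress=True)
from scipy.optimize import least_squares
ims={}
for n in("scene","top"):
    p,d=snapshot(n); ims[n]=p; P=cloud(n,d).reshape(-1,3)
    Q=P[(abs(P[:,0]-.4375)<.035)&(abs(P[:,1]+.3605)<.035)&(P[:,2]>.075)&(P[:,2]<.1)]
    r=cv2.minAreaRect((Q[:,:2]*1000).astype(np.float32)); print(n,"bar",len(Q),r)
    q=Q[Q[:,2]>.084,:2]; w,V=np.linalg.eigh(np.cov(q.T)); v=V[:,1]; print("pca dir",np.degrees(np.arctan2(v[1],v[0]))%180, q.mean(0))
    s=(abs(P[:,2]-.128)<.006)&(abs(np.hypot(P[:,0]-.454,P[:,1]+.147)-.093)<.007); q=P[s]
    f=least_squares(lambda x:np.hypot(q[:,0]-x[0],q[:,1]-x[1])-x[2],[.454,-.147,.093],loss="soft_l1",f_scale=.002);print("pot",len(q),f.x)
cv2.imwrite("pics/s9.png",ims["scene"][:,:,::-1]); 
a=cv2.resize(ims["top"][225:335,340:510,::-1],None,fx=4.5,fy=4.5,interpolation=cv2.INTER_CUBIC);cv2.imwrite("pics/t9.png",a)
# pointer: dark line on bar top
for n,(a,b,c,d) in {"top":(440,235,520,335),"scene":(320,370,450,470)}.items(): cv2.imwrite(f"pics/k9{n}.png",cv2.resize(ims[n][b:d,a:c,::-1],None,fx=6,fy=6,interpolation=cv2.INTER_CUBIC))
E
```

```text
scene bar 215 ((437.06689453125, -362.5602722167969), (53.77384948730469, 15.857067108154297), 40.9273681640625)
pca dir 41.01262681540237 [ 0.4369 -0.3626]
pot 675 [ 0.4556 -0.1439  0.0926]
top bar 136 ((436.2813720703125, -360.17657470703125), (54.944862365722656, 16.898462295532227), 41.16947555541992)
pca dir 41.7331110983196 [ 0.4367 -0.3595]
pot 378 [ 0.4542 -0.142   0.0927]
```

View pics/s9.png

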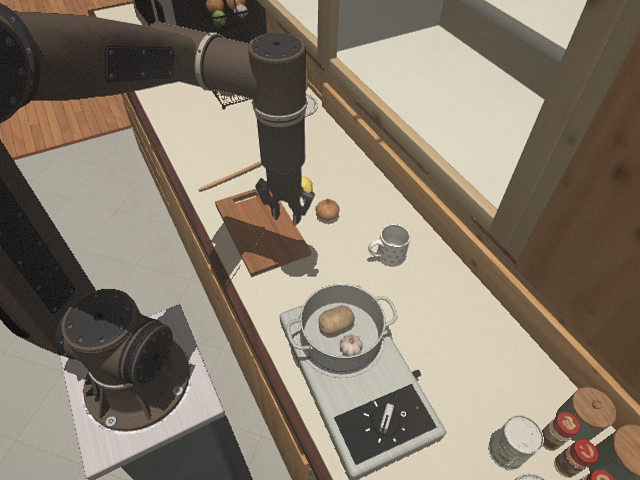

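View pics/k9top.png

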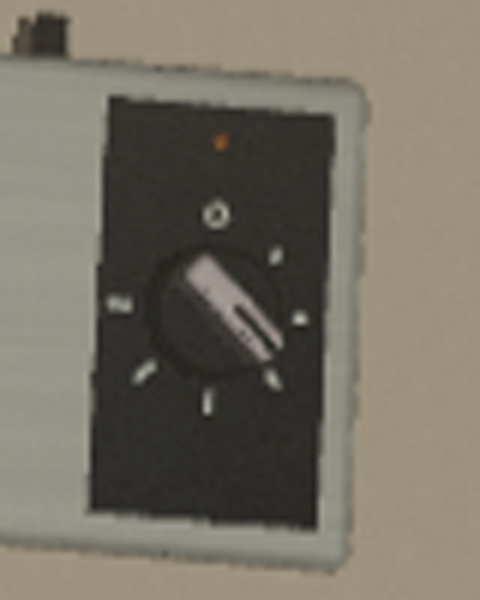

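View pics/k9scene.png

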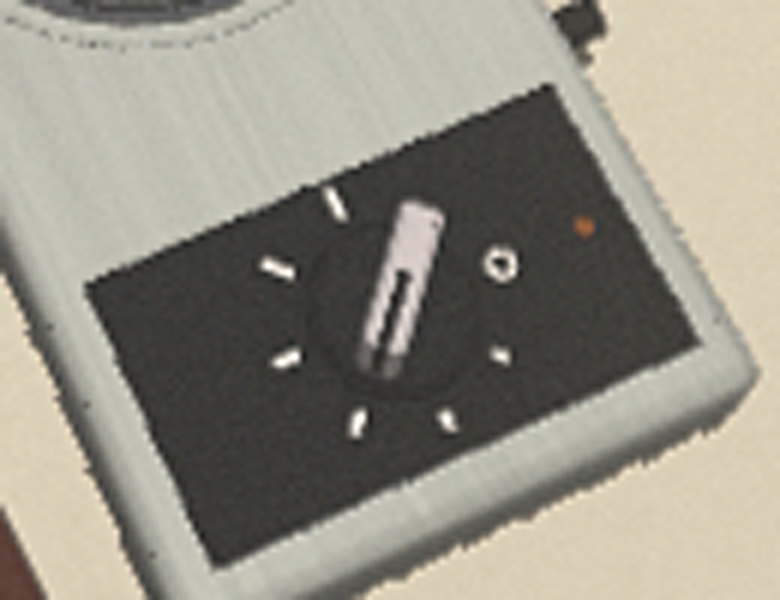

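Scene view: the potato (337,320) and the garlic (350,345) are in the pot, and the onion (327,210) and mug (394,245) are where they started. The bar lies at 41°, so the pointer is at about -139° against about -140° for the third mark. The pot is at (.455,-.143), within about 2 mm of the plate centre, so I'm handing in.

```bash
python3 - <<'E'
from bench import *
o=get_obs();print(o["clock"],o["wrist_force"]);print(job_done())
E
```

```text
18.25 [0.0446552  0.38901378 0.47617294]
the job is handed in; nothing more can be done
None
```

The potato and then the garlic bulb are in the steel pot, and the heat knob is turned clockwise to the third mark. I handed the job in at 18.3 s with the gripper held clear of everything.

- **Pot contents:** the last pictures show both the potato and the garlic lying inside the pot.
- **Knob:** the pointer measures about 1° short of the third mark, at -139° against -140°. In both views it visibly aims at that mark.
- **Pot position:** it is centred within about 2 mm of my estimate of the plate centre. The rim fits put it about 4 mm further to +y than at the start, closer to that centre. Either it was nudged slightly or part of that is measurement noise. My two plate-centre estimates differ by about 3 mm.
- **Bystanders:** the onion and mug look unmoved. The lemon and spoon were partly hidden by the arm in the last view. They looked unmoved in earlier frames, and the arm passed only above them.
- **Forces:** the highest wrist reading I saw at the end of a move was about 11 N, well under the limit.

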